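# Set the shaker's speed selector by fingertip and start it

## Task

Start the shaker at speed step 5: with a fingertip, gently push the pointer of the black selector round clockwise, click by click, until it rests in the click at the fifth white tick after the red off mark, never letting it go on past that tick to the next one. Only then push the green start button right down with a fingertip and let it spring back. Do not grip or lift anything, and leave the dish on the tray and the jar and dropper bottle beside the shaker where they stand.

Things in the scene. Friction and masses are not known exactly. Their poses are not given: they have to be found in the camera images.
- shaker: White bench shaker fixed to the counter, 260 (x) x 240 (y) mm; origin under its centre at counter height, z up, front (panel side) towards its -x, left +y. The blue-grey front panel is level, 50 mm above the counter. At the rear a black-matted tray 104 x 232 mm: centre x = +76 mm, front edge x = +24 mm, top 70 mm above the counter.
- selector_axis (a point): Selector's axis at the panel surface, x = -55, y = +45 mm in the shaker's frame; axes as the shaker's. The black selector is a hub of 18 mm radius (skirt 22 mm radius up to 9 mm above the panel) with one pointer, an upright-sided bar 14 mm wide reaching to 48 mm from the axis, 5 to 29 mm above the panel, a white line on top.
- speed_selector (a joint): Selector angle, rad: 0 = red off mark, grows clockwise from above. 8 click stops 0.524 apart: off, then steps 1 to 7 at the ticks (step 5 = 2.618). Starts at off, 1 or 2. Held in each stop by a sprung roller: about 5 N on the pointer 36 mm from the axis moves it; about half way (0.26 rad) it lets go and runs by itself into the next stop. Turns both ways; end stops 0.05 beyond off and 7.
- pointer_end (a point): Top of the pointer's outer end, 48 mm from the axis, 29 mm above the panel; x outwards along the pointer, z up; turns with the selector. At selector value q the pointer's direction is 1.833 - q rad about the shaker's z, from its +x (off: left and a little to the front; step 5: -0.785 rad, right and to the rear).
- off_mark (a point): Red dot of 11 mm, the off mark, 60 mm from the selector's axis on the panel. The seven white ticks, 13 x 4 mm, follow clockwise on the same circle, 30 degrees apart.
- start_button (a joint): Travel of the green start button, m: 0 out, 0.006 right down, pressed downwards against a spring (5 N right down); springs back.
- start_button_top (a point): Centre of the top of the green round start button, 28 mm across, right front of the panel, 22 mm above the panel over a black collar 44 mm wide and 12 mm high (x = -88, y = -75 mm in the shaker's frame), z up.
- petri_dish: White petri dish of 92 mm, 14 mm high, standing loose on the tray; origin under its centre. To be left alone.
- specimen_jar: White jar with orange lid, 61 mm across, 62 mm high, loose on the counter right of the shaker; origin under its centre. To be left alone.
- dropper: Brown dropper bottle, 33 mm across, 102 mm high, loose on the counter left of the shaker; origin under its centre. To be left alone.

How it is judged:
On the way, in this order (a step that is already met when the one before it is completed fails the run):
1. the selector rests in step 5 (value of joint speed_selector between 2.488 and 2.748 rad and velocity of joint speed_selector below 0.2 rad/s), for 0.3 s.
2. the start button is pushed right down with the selector in step 5 (value of joint start_button above 0.0045 m and value of joint speed_selector between 2.488 and 2.748 rad), for 0.05 s.
At the end, for the whole second after the job is handed in: Selector in step 5 (2.618 rad within 0.13), start button out again (under 1.5 mm) after it was pushed at least 4.5 mm; dish, jar and dropper bottle upright and within 15 mm of where they stood (value of joint speed_selector between 2.488 and 2.748 rad and value of joint start_button below 0.0015 m and distance of each of petri_dish, specimen_jar, dropper from where it was at the start of the episode below 0.015 m and angle between each of petri_dish, specimen_jar, dropper's own z axis and vertical below 0.15 rad); the robot touches nothing.
It fails at once if the selector went on past step 5 (more than 0.3 rad beyond it) (value of joint speed_selector above 2.918 rad).
It fails at once if the start button was pushed (over 3 mm) while the selector was not in step 5 (value of joint start_button above 0.003 m and (value of joint speed_selector below 2.368 rad or value of joint speed_selector above 2.868 rad)).
It fails at once if the selector was gripped or pushed hard (over 25 N) (contact force between the fingers and speed_selector above 25 N).
It fails at once if the dish, jar or dropper bottle was moved more than 20 mm or lifted (distance of any of petri_dish, specimen_jar, dropper from where it was at the start of the episode above 0.02 m).
It also fails if it takes over 64 s, if anything falls off the work surface, if the arm or the gripper's body presses on something with over 40 N, if the wrist force passes 120 N, or if a joint passes its speed limit or range.

## Robot

A 7-joint arm with a two-finger parallel gripper is mounted at the origin on a cart in front of the work surface, level with it; the furniture and walls round the work are solid. World frame = base frame: x ahead of the robot, y to its left, z up, the work surface at z = 0. Lengths are in m, angles in rad, forces in N, time in s.
With the tool pointing down it reaches from about 0.4 to 0.85 m from the base axis. Payload 10.4 kg.
Tool frame: the origin (TCP) lies on the centre line of the jaws, within the pads' length; the fingertips stand r.finger_overhang ahead of it and the grasp point (between the pads) lies 5 mm behind it (r.finger_overhang is the distance from the TCP to the fingertips, in m); z points along the fingers, y is the line along which they close (so a half turn about z gives the same grasp; the last joint's range is limited). The gripper opens to 87 mm and grips with 3 to 60 N. Pads are 19 mm wide; open, the fingers measure 117 mm over their backs; the gripper's body (75 mm by 190 mm) begins 51 mm behind the grasp point.
Start: joints at [1.078, 0.332, -0.065, 1.46, 0.022, 1.35, -0.088], TCP at [0.283, -0.557, 0.237] pointing down, gripper open.
Joint ranges: [-2.6, 2.6], [-0.5, 2.12], [-1.47, 1.34], [0.16, 2.42], [-1.27, 4.41], [0.06, 2.06], [-2.6, 2.6]. Speed limits (rad/s): [2.22, 2.22, 2.79, 2.79, 3.14, 3.14, 3.14].

## Interface

Orientations are given as a unit quaternion [x, y, z, w].
In Python, from bench import read_state, viewer, r gives the robot as it stands.
- The arm moves only by the tool carry_out, never from a script. Its argument "moves" is a list of rows, each a list of 6 numbers: the shift along the tool's x, y, z in units of 40 mm (1.0 is 40 mm), then the turn, a rotation vector about the tool's x, y, z in units of 8 degrees (1.0 is 8 degrees). A call has 1 to 20 rows; each row shifts and turns the commanded pose from where the row before left it, along the tool's axes as they then stand; what a row does not reach is not made up. A row lasts 1/8 s, in which the tool goes at most 62.5 mm and 10.7 degrees, less where a joint would pass 70% of its speed; a pose out of reach is approached as far as the arm can. A call is refused whole if a number of a shift passes 1 or a number of a turn 1, either way. A call with a gripper value outside its range is refused whole. "fingers" is the finger opening in mm, from 0 to 87, set as the call begins (left out, the last holds). The fingers move at their own pace and stop on an object; "force" is the grip in N (left out, the last holds). Time passes only in rows, so rows that do not move let the fingers close. It gives the time, the measured TCP pose, the force, the opening and the grip force at its end, in the units of the state.
- read_state(): the state, without advancing time (a new reading comes with each control period).
- viewer.camera(name): name is "scene" or "top"; returns a dict with "pixels" (384x512x3 uint8, red, green, blue), "range_z" (384x512 float32, m along the optical axis (not along the pixel's ray), 0 where there is no reading), "fx", "fy", "cx", "cy" (pixels), "xyz" and "orientation" of the camera in the world. Camera axes: x right, y down, z forward; pixel columns grow to the right and rows downward; lengths in m; the calibration is good to about 2 mm. A picture is of the moment at which its call begins.
- r.close_job(): hands the job in; it is judged then, once.
The state is a dict: "time": time; "joint_positions": joint angles; "joint_vel": joint speeds; "joint_torque": joint torques, N m; "ee_pos": TCP position; "eef_rot": TCP orientation; "ft_force": force on the tool from outside, world axes, zero at the start; "torque": the same for the moment, N m; "width": finger opening in m; "grip_force": force on a finger pad.
Only numpy, scipy, OpenCV 4.12 (cv2) and the standard library are available. Lean on these libraries where they do the work, as an engineer would, in place of code of your own. Each camera call takes 0.05 s, during which the arm holds its last target. There are 200 camera calls.

## Working session

There is one attempt and no reset: what is moved stays moved. The work goes in short steps, Python scripts to look and compute and a tool call to move; the robot and the scene stay as the last step left them, time stands still between calls to the robot, and variables do not carry over. Pictures are saved under pics/ and viewed, at most 10 in all, crops included, and the job is handed in when it is done.

Besides the shell and the picture viewer there is one more tool, called after "Emit:" by a JSON object that holds its "api" and its "payload". carry_out: Moves the arm, as the interface text tells. Its arguments: {"type":"object","properties":{"moves":{"type":"array","items":{"type":"array","items":{"type":"number"}}},"fingers":{"type":"number"},"force":{"type":"number"}},"required":["moves"]}

```bash
mkdir -p pics
cat > h.py <<'E'
import numpy as np, cv2
from scipy.spatial.transform import Rotation as R
from bench import read_state, viewer, r
def cam(n):
    c=viewer.camera(n); c['R']=R.from_quat(c['orientation']).as_matrix(); c['t']=np.array(c['xyz']); return c
def save(c,f): cv2.imwrite('pics/'+f,cv2.cvtColor(c['pixels'],cv2.COLOR_RGB2BGR))
def pts(c):
    v,u=np.mgrid[0:384,0:512]; z=c['range_z']
    p=np.stack([(u-c['cx'])/c['fx']*z,(v-c['cy'])/c['fy']*z,z],-1)
    return p@c['R'].T+c['t']
def ray(c,u,v,h):
    d=c['R']@np.array([(u-c['cx'])/c['fx'],(v-c['cy'])/c['fy'],1]); return c['t']+d*(h-c['t'][2])/d[2]
E
python3 - <<'E'
from h import *
np.set_printoptions(precision=4,suppress=True)
s=read_state(); print(s['time'],s['ee_pos'],s['eef_rot'],s['width'],s['ft_force'],r.finger_overhang)
a=cam('top');b=cam('scene');save(a,'top1.png');save(b,'sc1.png')
for c in(a,b): print(c['t'],c['R'][:,2],c['fx'])
E
```

```text
0.0 [ 0.2827 -0.557   0.2357] [ 0.9725  0.2327 -0.0002 -0.0007] 0.0866628385230326 [ 0.479  -0.1762 -0.7617] 0.014
[0.4455 0.0428 0.9304] [ 0.162  -0.0219 -0.9865] 444.8882938442952
[0.2202 0.5599 0.7164] [ 0.4072 -0.5677 -0.7155] 366.38673411057636
```

View pics/top1.png

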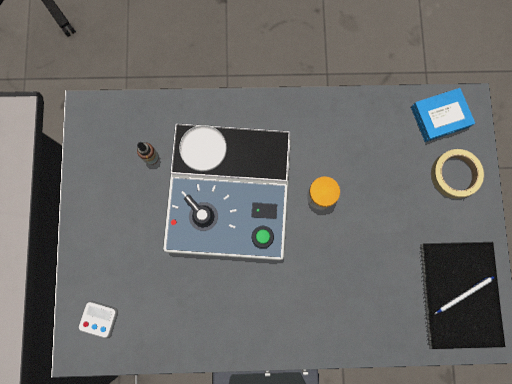

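View pics/sc1.png

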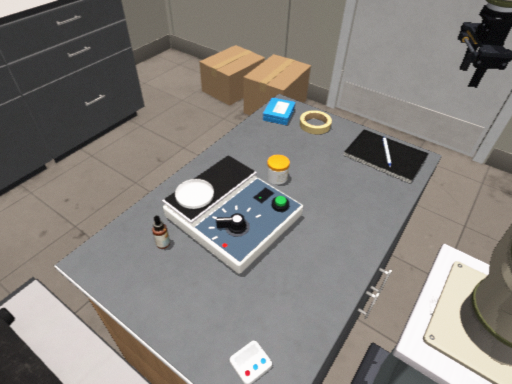

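The top view shows the red off mark at (173,222), the selector hub at (203,215) with its pointer end at (184,194), about step 2, and the green button at (262,237). The scene view has the red mark at (224,244), the hub at (236,224) and the button at (280,202). Next I'll measure them.

```bash
cat > m.py <<'E'
from h import *
np.set_printoptions(precision=4,suppress=True)
def blob(m,near=None):
    n,l,st,ce=cv2.connectedComponentsWithStats(m.astype(np.uint8)); k=[i for i in range(1,n) if st[i,4]>5]
    k=max(k,key=lambda i:st[i,4]) if near is None else min(k,key=lambda i:np.hypot(*(ce[i]-near)))
    return ce[k],l==k
def tri(a,pa,b,pb):
    A=[];B=[]
    for c,(u,v) in((a,pa),(b,pb)):
        d=c['R']@np.array([(u-c['cx'])/c['fx'],(v-c['cy'])/c['fy'],1]);d/=np.linalg.norm(d);P=np.eye(3)-np.outer(d,d);A.append(P);B.append(P@c['t'])
    return np.linalg.lstsq(np.vstack(A),np.hstack(B),rcond=None)[0]
E
python3 - <<'E'
from m import *
C=[cam('top'),cam('scene')]
px={}
for c,nr in zip(C,[(173,222),(224,244)]):
    p=c['pixels'].astype(int);Rr,G,B=p[...,0],p[...,1],p[...,2];P=pts(c)
    g,gm=blob((G>Rr+60)&(G>B+40)); rd,rm=blob((Rr>G+80)&(Rr>B+80),nr)
    print('green',g,gm.sum(),np.median(P[gm],0),ray(c,*g,.072),'red',rd,rm.sum(),np.median(P[rm],0),ray(c,*rd,.05))
    px.setdefault('g',[]).append(g);px.setdefault('r',[]).append(rd)
g=tri(C[0],px['g'][0],C[1],px['g'][1]);rd=tri(C[0],px['r'][0],C[1],px['r'][1]);print('tri',g,rd)
m_=np.array([-70.5,103])/1e3;b_=np.array([-88,-75])/1e3
d=rd[:2]-g[:2];e=m_-b_;th=np.arctan2(d[1],d[0])-np.arctan2(e[1],e[0])
Rm=np.array([[np.cos(th),-np.sin(th)],[np.sin(th),np.cos(th)]])
o=(rd[:2]+g[:2])/2-Rm@(m_+b_)/2
print('len',np.linalg.norm(d),np.linalg.norm(e),'yaw',th,'origin',o,'axis',o+Rm@[-.055,.045])
# panel check & pointer
for c in C:
    P=pts(c);Q=(P[...,:2]-o)@Rm; ax=Q-[-.055,.045]; z=P[...,2]; rr=np.hypot(*np.moveaxis(ax,-1,0))
    pan=(abs(Q[...,0]+.05)<.06)&(abs(Q[...,1])<.1)&(rr>.055); print('panel z',np.median(z[pan]))
    pm=(rr>.024)&(rr<.06)&(z>.068)&(z<.09); a=np.arctan2(ax[pm][:,1].mean(),ax[pm][:,0].mean())
    print('pointer n',pm.sum(),'dir',a,'q',1.833-a,'zmax',np.percentile(z[pm],90),'rmax',rr[pm].max())
    hub=(rr<.03)&(z>.07); 
    tr=(abs(Q[...,0]-.076)<.04)&(Q[...,1]<-.03)&(Q[...,1]>-.1);print('tray z',np.median(z[tr]))
    for nm,q in(('tick%d'%i,None) for i in range(1,8)):
        a=1.833-int(nm[4])*.5236;w=np.array([-.055,.045])+.06*np.array([np.cos(a),np.sin(a)]);w=np.r_[o+Rm@w,.05]
        k=c['R'].T@(w-c['t']);u=k[0]/k[2]*c['fx']+c['cx'];v=k[1]/k[2]*c['fy']+c['cy'];print(nm,round(u),round(v),c['pixels'][round(v),round(u)],end=' ')
    print()
E
```

```text
green [262.4837 235.9935] 153 [0.5116 0.0171 0.072 ] [0.5116 0.0164 0.072 ] red [173.0909 221.9091] 22 [0.5453 0.192  0.0505] [0.5453 0.1921 0.05  ]
green [280.3402 200.4227] 97 [0.5111 0.0204 0.0715] [0.5107 0.0206 0.072 ] red [224.1875 244.6875] 16 [0.5475 0.1927 0.0503] [0.5472 0.1921 0.05  ]
tri [0.5124 0.0164 0.0673] [0.5459 0.1923 0.0509]
len 0.17909460730727367 0.17885818404534917 yaw -0.09053113638250543 origin [0.6068 0.0833] axis [0.5561 0.1331]
panel z 0.0502854592505626
pointer n 88 dir 0.7899578358669085 q 1.0430421641330914 zmax 0.08043709142237196 rmax 0.04814587285870772
tray z 0.0699699267184587
tick1 175 206 [228 225 220] tick2 184 193 [234 230 226] tick3 198 187 [238 232 229] tick4 213 188 [236 232 228] tick5 226 196 [218 214 210] tick6 233 210 [230 227 225] tick7 231 226 [237 234 230] 
panel z 0.05040264874874645
pointer n 75 dir 0.8909587039462915 q 0.9420412960537085 zmax 0.08069576899624649 rmax 0.04654413719573733
tray z 0.07001612465806378
tick1 215 238 [218 215 215] tick2 211 227 [251 249 248] tick3 215 217 [247 245 244] tick4 224 210 [241 239 238] tick5 236 207 [244 241 240] tick6 249 209 [236 234 232] tick7 258 216 [241 239 238]
```

Emit:
{"api": "carry_out", "payload": {"moves": [[0,0,0,0,0,-1],[0,0,0,0,0,-1],[0,0,0,0,0,-1],[0,0,0,0,0,-1],[0,0,0,0,0,-1],[0,0,0,0,0,-1],[0,0,0,0,0,-1],[0,0,0,0,0,-1],[0,0,0,0,0,-1],[0,0,0,0,0,-1],[0,0,0,0,0,-1],[0,0,0,0,0,-0.86],[0,0,0,0,0,0]], "fingers": 0, "force": 10}}

```text
time: 1.82
ee_pos: [0.2829, -0.5572, 0.2363]
eef_rot: [0.487, 0.874, 0.0, -0.0]
ft_force: [-0.2, 0.8, -0.5]
width: 0.0004
grip_force: 0.0
```

```bash
cat > go.py <<'E'
from h import *
import sys
np.set_printoptions(precision=3,suppress=True)
def go(k=None,t=None,xyz=None,rad=.040):
    s=read_state();q=R.from_quat(s['eef_rot']);M=q.as_matrix();yaw=np.degrees(np.arctan2(M[1,0],M[0,0]))
    p=np.array(s['ee_pos'])
    if xyz is None:
        m=np.radians(39.8-30*k-8);ax=np.array([.556,.133]);er=np.array([np.cos(m),np.sin(m)]);et=np.array([-er[1],er[0]])
        d=p[:2]-ax;print('now r,t mm',d@er*1e3,d@et*1e3,'want yaw',np.degrees(m)+90)
        xyz=np.r_[ax+rad*er+t*et,.078]
    print('t',s['time'],'pos',p,'yaw',yaw,'tilt',M[:,2],'j',np.array(s['joint_positions']),'F',np.array(s['ft_force']),'w',s['width'])
    print('target',xyz,'tool shift units',M.T@(xyz-p)/.04)
E
python3 -c "
from go import *
go(0,.034)"
```

```text
now r,t mm -595.869487051828 -442.6912525526061 want yaw 121.8
t 1.825 pos [ 0.283 -0.557  0.236] yaw 121.74821085815144 tilt [-0.  0. -1.] j [ 1.252  0.348 -0.288  1.45   0.099  1.359  1.513] F [-0.206  0.805 -0.491] w 0.00037282211464855495
target [0.572 0.183 0.078] tool shift units [11.93  15.885  3.965]
```

Emit:
{"api": "carry_out", "payload": {"moves": [[0.3,0.4,0,0,0,0],[0.65,0.87,0,0,0,0],[0.65,0.87,0,0,0,0],[0.65,0.87,0,0,0,0],[0.65,0.87,0,0,0,0],[0.65,0.87,0,0,0,0],[0.65,0.87,0,0,0,0],[0.65,0.87,0,0,0,0],[0.65,0.87,0,0,0,0],[0.65,0.87,0,0,0,0],[0.65,0.87,0,0,0,0],[0.65,0.87,0,0,0,0],[0.65,0.87,0,0,0,0],[0.65,0.87,0,0,0,0],[0.65,0.87,0,0,0,0],[0.65,0.87,0,0,0,0],[0.65,0.87,0,0,0,0],[0.65,0.87,0,0,0,0],[0.58,0.69,0,0,0,0],[0,0,0,0,0,0]]}}

```text
time: 4.32
ee_pos: [0.5698, 0.1875, 0.2364]
eef_rot: [0.485, 0.875, 0.0, -0.001]
ft_force: [-0.6, 0.2, -0.6]
width: 0.0005
grip_force: 0.0
```

```bash
python3 -c "
from go import *
go(0,.034)
save(cam('scene'),'sc2.png')"
```

```text
now r,t mm 40.39620689467088 39.02547721966096 want yaw 121.8
t 4.325 pos [0.57  0.187 0.236] yaw 122.02473998392564 tilt [-0.001  0.001 -1.   ] j [ 0.272  0.4   -0.861  1.496  0.303  1.385 -0.047] F [-0.59   0.193 -0.589] w 0.0004934131132867546
target [0.572 0.183 0.078] tool shift units [-0.132 -0.011  3.959]
```

View pics/sc2.png

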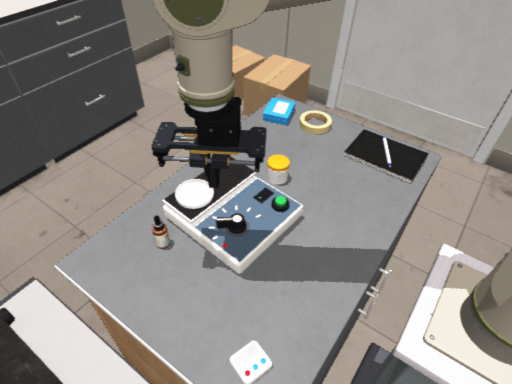

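The closed fingertips, near (213,185), hang above and behind the pointer at (225,220), and the dish and dropper bottle are clear. I'll descend now.

Emit:
{"api": "carry_out", "payload": {"moves": [[0,0,0.5,0,0,0],[0,0,0.7,0,0,0],[0,0,0.7,0,0,0],[0,0,0.7,0,0,0],[0,0,0.6,0,0,0],[0,0,0.4,0,0,0],[0,0,0.25,0,0,0],[0,0,0.1,0,0,0],[0,0,0,0,0,0],[0,0,0,0,0,0]]}}

```text
time: 5.62
ee_pos: [0.5718, 0.1832, 0.0792]
eef_rot: [0.486, 0.874, 0.0, 0.0]
ft_force: [-1.3, -0.0, 0.3]
width: 0.0002
grip_force: 0.0
```

```bash
python3 -c "
from go import *
go(0,.026)"
```

```text
now r,t mm 39.83471187867808 34.35698048956306 want yaw 121.8
t 5.625 pos [0.572 0.183 0.079] yaw 121.80089856212255 tilt [ 0.001  0.    -1.   ] j [ 0.232  0.541 -0.794  1.668  0.423  1.111 -0.127] F [-1.327 -0.046  0.334] w 0.0002488577109333399
target [0.576 0.176 0.078] tool shift units [-0.209  0.004  0.03 ]
```

Emit:
{"api": "carry_out", "payload": {"moves": [[-0.1,0,0,0,0,0],[-0.1,0,0,0,0,0],[-0.05,0,0,0,0,0],[-0.05,0,0,0,0,0],[-0.05,0,0,0,0,0],[-0.05,0,0,0,0,0],[0,0,0,0,0,0]]}}

```text
time: 6.5
ee_pos: [0.58, 0.1696, 0.0787]
eef_rot: [0.486, 0.874, 0.0, 0.0]
ft_force: [0.5, 3.9, 0.7]
width: 0.0003
grip_force: 1.5
```

```bash
cat > ptr.py <<'E'
from m import *
def sel():
    o=np.array([.6068,.0833]);th=-.0905;c=cam('top');P=pts(c);ax=P[...,:2]-[.556,.133];z=P[...,2];rr=np.hypot(ax[...,0],ax[...,1])
    V=c['pixels'].min(-1)
    pm=(rr>.018)&(rr<.048)&(z>.075)&(z<.084);pw=pm&(V>130)
    for n,k in(('solid',pm),('white',pw)):
        if k.sum():
            a=np.arctan2(ax[k][:,1].mean(),ax[k][:,0].mean());print(n,k.sum(),'q',1.833-.0905-a)
    return c
E
python3 -c "
from go import *
go(0,.013)
from ptr import sel
sel()"
```

```text
now r,t mm 39.67007867614856 18.441376326007138 want yaw 121.8
t 6.5 pos [0.58  0.17  0.079] yaw 121.80033465492512 tilt [ 0.  0. -1.] j [ 0.25   0.549 -0.788  1.658  0.425  1.114 -0.101] F [0.476 3.874 0.725] w 0.0003320123019064539
target [0.583 0.165 0.078] tool shift units [-0.136  0.008  0.017]
```

Emit:
{"api": "carry_out", "payload": {"moves": [[-0.04,0,0,0,0,0],[-0.04,0,0,0,0,0],[-0.04,0,0,0,0,0],[0,0,0,0,0,0]]}}

```text
time: 7.05
ee_pos: [0.5824, 0.1641, 0.0782]
eef_rot: [0.487, 0.873, -0.001, 0.0]
ft_force: [-0.4, -0.8, -0.8]
width: 0.0006
grip_force: 0.0
```

```bash
python3 -c "
from go import *
go(0,.012)
c=cam('scene');cv2.imwrite('pics/sc3.png',cv2.resize(c['pixels'][150:280,140:330,::-1],None,fx=3,fy=3))"
```

```text
now r,t mm 38.81329223205089 12.534462811085177 want yaw 121.8
t 7.05 pos [0.582 0.164 0.078] yaw 121.73275939417096 tilt [-0.001 -0.001 -1.   ] j [ 0.256  0.551 -0.786  1.655  0.426  1.116 -0.093] F [-0.38  -0.838 -0.756] w 0.0005996757109407794
target [0.584 0.164 0.078] tool shift units [-0.013  0.03   0.005]
```

View pics/sc3.png

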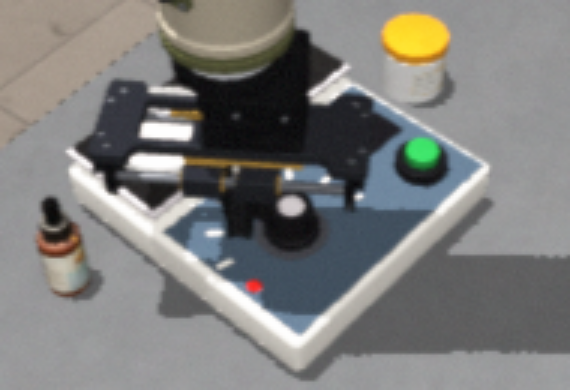

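The crop shows the fingers beside the hub at (290,225), the pointer hidden behind them, and the dropper bottle and jar untouched. The contact force fell from 4 N to about zero, so it clicked on to step 3. I'll back off and turn 30° for the next push.

Emit:
{"api": "carry_out", "payload": {"moves": [[0.2,0,0,0,0,0],[0.2,0,0,0,0,0],[0,0,0,0,0,0.9],[0,0,0,0,0,1],[0,0,0,0,0,1],[0,0,0,0,0,0.85],[0,0,0,0,0,0],[0,0,0,0,0,0]]}}

```text
time: 8.1
ee_pos: [0.5737, 0.1793, 0.0786]
eef_rot: [0.695, 0.719, -0.0, 0.0]
ft_force: [-0.4, -0.4, -0.5]
width: 0.0005
grip_force: 0.0
```

```bash
python3 -c "
from go import *
go(1,.032)
from ptr import sel
sel()"
```

```text
now r,t mm 19.1520808645969 45.703486615794446 want yaw 91.8
t 8.1 pos [0.574 0.179 0.079] yaw 91.98338929340794 tilt [ 0. -0. -1.] j [ 0.166  0.511 -0.694  1.67   0.36   1.092 -0.599] F [-0.411 -0.382 -0.47 ] w 0.000510553961016129
target [0.595 0.166 0.078] tool shift units [-0.344  0.52   0.014]
```

Emit:
{"api": "carry_out", "payload": {"moves": [[0,0.25,0,0,0,0],[0,0.27,0,0,0,0],[-0.15,0,0,0,0,0],[-0.15,0,0,0,0,0],[0,0,0,0,0,0],[-0.1,0,0,0,0,0],[-0.06,0,0,0,0,0],[-0.05,0,0,0,0,0],[-0.05,0,0,0,0,0],[-0.05,0,0,0,0,0],[-0.04,0,0,0,0,0],[0,0,0,0,0,0]]}}

```text
time: 9.65
ee_pos: [0.5958, 0.1537, 0.0788]
eef_rot: [0.696, 0.718, 0.0, 0.0]
ft_force: [2.7, 3.0, 1.3]
width: 0.0007
grip_force: 1.5
```

```bash
python3 -c "
from go import *
go(1,.012)"
```

```text
now r,t mm 40.478257341011414 19.42748937706311 want yaw 91.8
t 9.65 pos [0.596 0.154 0.079] yaw 91.79432681558478 tilt [ 0.001  0.    -1.   ] j [ 0.196  0.536 -0.678  1.631  0.367  1.105 -0.549] F [2.691 3.024 1.287] w 0.0006538357849188323
target [0.596 0.146 0.078] tool shift units [-0.186 -0.012  0.021]
```

Emit:
{"api": "carry_out", "payload": {"moves": [[-0.04,0,0,0,0,0],[-0.04,0,0,0,0,0],[-0.04,0,0,0,0,0],[-0.03,0,0,0,0,0],[0,0,0,0,0,0],[0,0,0,0,0,0]]}}

```text
time: 10.4
ee_pos: [0.5956, 0.1474, 0.0784]
eef_rot: [0.696, 0.718, -0.0, -0.0]
ft_force: [-0.1, -0.2, 0.1]
width: 0.0005
grip_force: 0.0
```

```bash
python3 -c "
from go import *
go(1,.012)
from ptr import sel
sel()"
```

```text
now r,t mm 40.016040985752554 13.186715389837259 want yaw 91.8
t 10.4 pos [0.596 0.147 0.078] yaw 91.79568475588853 tilt [-0. -0. -1.] j [ 0.206  0.533 -0.678  1.635  0.365  1.104 -0.539] F [-0.121 -0.167  0.103] w 0.0005285563363480545
target [0.596 0.146 0.078] tool shift units [-0.03  -0.     0.011]
```

Clicked to step 4. Same again, turning for the last push.

Emit:
{"api": "carry_out", "payload": {"moves": [[0.2,0,0,0,0,0],[0.2,0,0,0,0,0],[0,0,0,0,0,0.9],[0,0,0,0,0,1],[0,0,0,0,0,1],[0,0,0,0,0,0.85],[0,0.25,0,0,0,0],[0,0.27,0,0,0,0],[0,0,0,0,0,0],[0,0,0,0,0,0]]}}

```text
time: 11.7
ee_pos: [0.6135, 0.1538, 0.0784]
eef_rot: [0.858, 0.514, -0.0, -0.0]
ft_force: [0.2, 0.3, 0.2]
width: 0.0002
grip_force: 0.0
```

```bash
python3 -c "
from go import *
go(2,.030)
c=cam('scene');cv2.imwrite('pics/sc4.png',cv2.resize(c['pixels'][150:280,140:330,::-1],None,fx=3,fy=3))"
```

```text
now r,t mm 40.80244055955602 45.48436794409268 want yaw 61.8
t 11.7 pos [0.613 0.154 0.078] yaw 61.8319833481399 tilt [-0.  0. -1.] j [ 0.114  0.543 -0.57   1.586  0.317  1.107 -1.025] F [0.184 0.258 0.208] w 0.00018228978718779013
target [0.605 0.141 0.078] tool shift units [-0.387 -0.02   0.009]
```

View pics/sc4.png

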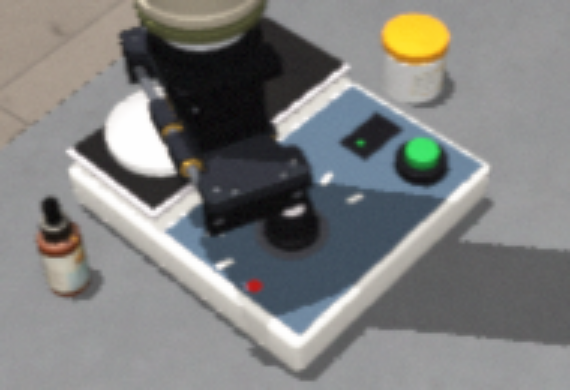

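The crop shows the hub at (290,230), with free ticks 6 and 7 at (327,178) and (354,198). The gripper hides the pointer, which fits step 4, and the dish has not moved.

Emit:
{"api": "carry_out", "payload": {"moves": [[-0.15,0,0,0,0,0],[-0.15,0,0,0,0,0],[-0.1,0,0,0,0,0],[-0.08,0,0,0,0,0],[-0.05,0,0,0,0,0],[-0.05,0,0,0,0,0],[-0.04,0,0,0,0,0],[-0.03,0,0,0,0,0],[0,0,0,0,0,0]]}}

```text
time: 12.88
ee_pos: [0.6015, 0.1308, 0.0788]
eef_rot: [0.858, 0.513, 0.0, 0.0]
ft_force: [2.5, 1.8, 1.2]
width: 0.0007
grip_force: 1.5
```

```bash
python3 -c "
from go import *
go(2,.012)"
```

```text
now r,t mm 41.137665105733824 19.578091260657295 want yaw 61.8
t 12.875 pos [0.602 0.131 0.079] yaw 61.79071044258785 tilt [ 0.001  0.    -1.   ] j [ 0.158  0.508 -0.573  1.635  0.303  1.088 -0.992] F [2.513 1.757 1.242] w 0.000699725920815762
target [0.597 0.125 0.078] tool shift units [-0.189 -0.028  0.02 ]
```

Contact came at the expected place, so the pointer is at step 4. Now the last click.

Emit:
{"api": "carry_out", "payload": {"moves": [[-0.04,0,0,0,0,0],[-0.04,0,0,0,0,0],[-0.04,0,0,0,0,0],[-0.03,0,0,0,0,0],[0,0,0,0,0,0],[0,0,0,0,0,0]]}}

```text
time: 13.62
ee_pos: [0.5983, 0.1255, 0.0785]
eef_rot: [0.858, 0.514, -0.0, 0.0]
ft_force: [0.5, -0.3, -0.3]
width: 0.0004
grip_force: 0.0
```

```bash
python3 -c "
from go import *
go(2,.012)"
```

```text
now r,t mm 40.820658769722364 13.351973491284301 want yaw 61.8
t 13.625 pos [0.598 0.125 0.078] yaw 61.79818226169674 tilt [-0. -0. -1.] j [ 0.168  0.501 -0.574  1.646  0.3    1.084 -0.984] F [ 0.545 -0.279 -0.31 ] w 0.00041321007458232595
target [0.597 0.125 0.078] tool shift units [-0.034 -0.021  0.012]
```

Emit:
{"api": "carry_out", "payload": {"moves": [[0.2,0,0,0,0,0],[0.25,0,0,0,0,0],[0,0,-0.5,0,0,0],[0,0,-0.9,0,0,0],[0,0,-0.8,0,0,0],[0,0,-0.3,0,0,0],[0,0,0,0,0,0],[0,0,0,0,0,0]]}}

```text
time: 14.62
ee_pos: [0.6064, 0.1411, 0.1773]
eef_rot: [0.858, 0.514, -0.001, -0.0]
ft_force: [0.2, 0.2, -0.0]
width: 0.0006
grip_force: 0.0
```

```bash
python3 -c "
from go import *
go(xyz=np.array([.511,.0175,.18]))"
```

```text
t 14.625 pos [0.606 0.141 0.177] yaw 61.79908541489614 tilt [-0.002 -0.001 -1.   ] j [ 0.158  0.431 -0.601  1.518  0.249  1.272 -0.966] F [ 0.166  0.239 -0.015] w 0.0005794644318401366
target [0.511 0.018 0.18 ] tool shift units [-3.85  -0.641 -0.062]
```

Emit:
{"api": "carry_out", "payload": {"moves": [[-0.45,-0.07,0,0,0,0],[-0.8,-0.14,0,0,0,0],[-0.8,-0.14,0,0,0,0],[-0.8,-0.14,0,0,0,0],[-0.6,-0.1,0,0,0,0],[-0.4,-0.05,0,0,0,0],[0,0,0,0,0,0],[0,0,0,0,0,0],[0,0,0,0,0,0]]}}

```text
time: 15.75
ee_pos: [0.5119, 0.0187, 0.1784]
eef_rot: [0.858, 0.514, 0.0, -0.0]
ft_force: [0.4, 0.1, -0.8]
width: 0.001
grip_force: 0.0
```

```bash
python3 -c "
from go import *
go(xyz=np.array([.511,.0175,.088]))
from ptr import sel
sel()
c=cam('scene');cv2.imwrite('pics/sc5.png',cv2.resize(c['pixels'][150:280,140:330,::-1],None,fx=3,fy=3))"
```

```text
t 15.75 pos [0.512 0.019 0.178] yaw 61.87615400489746 tilt [-0.  0. -1.] j [ 0.416  0.174 -0.591  1.807  0.104  1.191 -0.697] F [ 0.375  0.134 -0.765] w 0.0010143084289199328
target [0.511 0.018 0.088] tool shift units [-0.039 -0.005  2.261]
solid 99 q 2.622381920326062
white 24 q 2.6355799564556874
```

View pics/sc5.png

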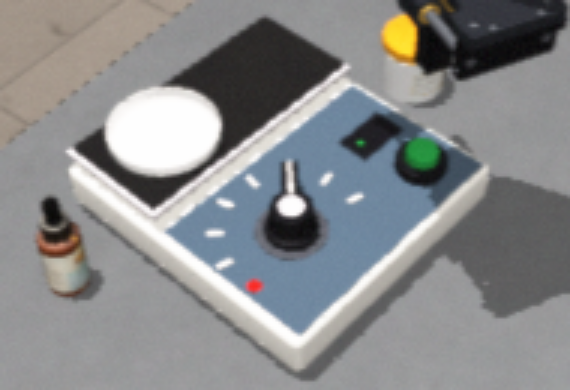

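The crop shows the pointer at (290,175) over the fifth tick, and the measured q is 2.62. The dish, jar and dropper bottle are in place. The fingertip is over the button, so I'll press it.

Emit:
{"api": "carry_out", "payload": {"moves": [[-0.04,0,0.5,0,0,0],[0,0,0.8,0,0,0],[0,0,0.5,0,0,0],[0,0,0.25,0,0,0],[0,0,0.1,0,0,0],[0,0,0,0,0,0],[0,0,0.08,0,0,0],[0,0,0.08,0,0,0],[0,0,0.08,0,0,0],[0,0,0.04,0,0,0],[0,0,0,0,0,0],[0,0,0,0,0,0]]}}

```text
time: 17.35
ee_pos: [0.5111, 0.0163, 0.0816]
eef_rot: [0.858, 0.513, 0.0, 0.0]
ft_force: [0.5, -0.4, 3.8]
width: 0.0007
grip_force: 2.1
```

Emit:
{"api": "carry_out", "payload": {"moves": [[0,0,0.05,0,0,0],[0,0,0.04,0,0,0],[0,0,0.03,0,0,0],[0,0,0,0,0,0],[0,0,0,0,0,0]]}}

```text
time: 17.98
ee_pos: [0.5114, 0.0164, 0.0798]
eef_rot: [0.858, 0.513, -0.0, 0.001]
ft_force: [-15.9, -2.2, 44.0]
width: 0.0008
grip_force: 21.9
```

Bottomed out. I'll lift off and check.

Emit:
{"api": "carry_out", "payload": {"moves": [[0,0,-0.2,0,0,0],[0,0,-0.5,0,0,0],[0,0,-0.9,0,0,0],[0,0,-0.9,0,0,0],[0,0,-0.5,0,0,0],[0,0,0,0,0,0],[0,0,0,0,0,0],[0,0,0,0,0,0]]}}

```text
time: 18.98
ee_pos: [0.5102, 0.0163, 0.1953]
eef_rot: [0.858, 0.514, -0.001, -0.001]
ft_force: [-0.8, -0.5, 0.1]
width: 0.0004
grip_force: 0.0
```

```bash
python3 -c "
from go import *
s=read_state();print(s['time'],s['ee_pos'],s['ft_force'])
from ptr import sel,blob
sel()
c=cam('scene');p=c['pixels'].astype(int);g,gm=blob((p[...,1]>p[...,0]+60)&(p[...,1]>p[...,2]+40));print('btn z',np.median(pts(c)[gm],0))
print(r.close_job())"
```

```text
18.975 [0.51  0.016 0.195] [-0.824 -0.46   0.144]
solid 113 q 2.632027508377333
white 26 q 2.6346589514458305
btn z [0.5112 0.0205 0.0717]
the job is handed in; nothing more can be done
None
```

The selector rests in step 5 (measured 2.63 rad), the start button was pushed right down and sprang back, and the job is handed in at about 19 s; the verdict was not shown.

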